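# Pass the vial rack through the sprung gate of the transfer lane

### The job

Pass the rack of culture vials along the transfer lane into the receiving end: reach down behind the rack, swing the lane's sprung gate aside with one fingertip, and keep holding it open while the other fingertip of the same hand pushes the rack through. Push the rack until it is wholly past the gate, then let the gate spring shut behind it. Only push: never pinch, lift or tip the rack, do not let the gate and the rack touch each other, and leave the other things on the bench where they stand.

Things in the scene. Friction and masses are not known exactly. Their poses are not given: they have to be found in the camera images.
- lane: The fixed transfer lane, a metal chute on the bench. Origin: on the bench, on the lane's centre line, under the plane of the shut gate leaf. +y is the travel, from loading to receiving end; +x points away from the robot, to the gate's hinge side. Floor 4 mm thick, y -0.310 to +0.200. Side rails' inner faces at x = -0.044 and +0.044, tops at z 0.020. The leaf swings over the far rail.
- lane_end (a point): Middle of the low end stop (top at z 0.020) that closes the receiving end, on its inner face: y = +0.196 in the lane's frame. The rack need not reach it.
- gate_pivot (a point): Vertical hinge pin of the gate at mid-height of the finger rail (z 0.066); fixed on the lane at x = +0.062, y = -0.290 in the lane's frame, outside the far rail at the loading end. Its sleeve is 21 mm across, its pin ends at z 0.094.
- gate (a joint): Hinge angle of the gate, rad: 0 shut (finger rail parallel to the lane), growing as it swings outward from the lane (its free end towards +x), stop at 0.34. A spring always drives it shut: 0.3 N m at 0 plus 1.0 N m per rad (3 to 6 N at a finger 100 to 200 mm from the hinge), lightly damped. The leaf clears the rack's path from 0.18 up, by about 10 mm at 0.21.
- gate_arm (a point): The moving gate, one steel part; this point is on the hinge pin at bench level; y runs along its finger rail, x outward from the lane. At y = 0.290 its leaf, a plate 4 mm thick, hangs under the rail from z 0.024 to 0.044 and reaches across the lane to x = -0.069 (7 mm past the lane's centre line when shut). It opens when the outer side of a finger presses the rail outward.
- gate_rail_end (a point): Free end of the finger rail, lane-side face, z 0.066. The rail is an upright bar 4 mm thick, z 0.048 to 0.084, from the hinge to y = 0.352 of the gate; its lane-side face is at x = -0.010 there, so at x = +0.052 of the lane when shut. A fingertip at z 0.050 to 0.070 bears on it, slides along it and passes over the leaf and the lane's rails.
- rack: Rack of 3 x 4 capped glass vials standing in the lane before the gate: 84 mm wide (x), 112 mm long (y, along the travel), 0.4 to 0.75 kg, 2 mm play to either rail; it slides easily. Origin: centre of its underside. The flat end plates at y = -0.056 (push here) and y = +0.056 are 84 mm wide, 80 mm high; the caps end 86 mm above the underside.
- gate_leaf_tip (a point): Free end of the gate leaf, at its top edge (z = 0.044).
- vial: Bystander: a single capped vial, 25 mm across, 80 mm high, standing beside the lane on the robot's side. Origin at the centre of its underside.
- jar_a: Bystander: culture jar with a screw lid, 68 mm across, 105 mm high, beyond the lane. Origin at the centre of its underside.
- jar_b: Bystander: a like jar, 68 mm across, 105 mm high, beyond the lane. Origin at the centre of its underside.
- dishes: Bystander: stack of three covered dishes, 94 mm across, 45 mm high, beyond the lane. Origin at the centre of its underside.
- forceps: Bystander: long steel forceps lying flat on the robot's side of the lane, 240 mm long (y), 24 mm wide, 8 mm high. Origin near the middle, on the bench.
- wash_bottle: Bystander: white wash bottle, 72 mm across, 185 mm high. Origin at the centre of its underside.
- spare_rack: Bystander: a smaller rack of 2 x 3 vials, 57 by 86 mm and 86 mm high, on the bench outside the lane. Origin at the centre of its underside.

How it is judged:
On the way, in this order (a step that is already met when the one before it is completed fails the run):
1. a finger holds the gate swung aside (0.18 rad or more) while the rack still stands wholly before it (value of joint gate above 0.18 rad and contact force between the fingers and gate above 0.3 N and y of rack in the frame of lane below -0.058 m), for 0.2 s.
2. with the rack half way past the gate, the hand holds the gate aside and pushes the rack at once (value of joint gate above 0.15 rad and contact force between the fingers and gate above 0.3 N and contact force between the fingers and rack above 0.1 N and y of rack in the frame of lane between -0.03 and 0.05 m), for 0.1 s.
At the end, for the whole second after the job is handed in: The rack stands at rest, upright and square on the lane floor between the rails, its whole length past the gate leaf (its centre at least 58 mm beyond the leaf plane), and the gate has sprung shut behind it (within 0.03 rad) (y of rack in the frame of lane above 0.058 m and x of rack in the frame of lane between -0.006 and 0.006 m and z of rack in the frame of lane between 0.001 and 0.008 m and angle between rack's own z axis and vertical below 0.06 rad and angle between the y axis of rack and the y axis of lane, either way round below 0.08 rad and value of joint gate below 0.03 rad and linear speed of rack below 0.01 m/s); the robot touches nothing.
It fails at once if the gate and the rack touch with more than 1.5 N (contact force between gate and rack above 1.5 N).
It fails at once if the rack is lifted off the lane floor (more than 10 mm) (z of rack in the frame of lane above 0.014 m).
It fails at once if the rack is tipped (more than 0.2 rad) (angle between rack's own z axis and vertical above 0.2 rad).
It fails at once if a thing standing on the bench is moved more than 20 mm (distance of any of vial, jar_a, jar_b, dishes, forceps, wash_bottle, spare_rack from where it was at the start of the episode above 0.02 m).
It fails at once if a thing standing on the bench is knocked over (angle between any of vial, jar_a, jar_b, dishes, forceps, wash_bottle, spare_rack's own z axis and vertical above 0.4 rad).
It also fails if it takes over 45 s, if anything falls off the work surface, if the arm or the gripper's body presses on something with over 40 N, if the wrist force passes 120 N, or if a joint passes its speed limit or range.

### The arm

A 6-joint arm with a two-finger parallel gripper is mounted at the origin on the work surface. World frame = base frame: x ahead of the robot, y to its left, z up, the work surface at z = 0. Lengths are in m, angles in rad, forces in N, time in s.
With the tool pointing down it reaches from about 0.275 to 0.875 m from the base axis. Payload 12.5 kg.
Tool frame: the origin (TCP) lies at the very end of the fingers, on their centre line; the grasp point (between the pads) lies robot.pinch_z behind it (robot.pinch_z is the distance from the TCP to the grasp point, in m); y points along the fingers, x is the direction in which the jaws open and shut, and the axes are right-handed (so a half turn about y gives the same grasp; the last joint's range is limited). The gripper opens to 85 mm and grips with 20 to 120 N. Pads are 22 mm wide; open, the fingers measure 114 mm over their backs; the gripper's body (76 mm by 85 mm) begins 54 mm behind the grasp point. The pads swing forward as they close: fully open they stand 13 mm farther back than shut.
Start: joints at [1.09, 0.351, 1.652, -0, 1.139, -0.085], TCP at [0.212, 0.507, 0.231] pointing down, gripper open.
Joint ranges: [-2.75, 2.75], [-0.79, 2.1], [0.01, 2.65], [-1.57, 4.71], [0.07, 3.14], [-2.87, 2.87]. Speed limits (rad/s): [2.22, 2.22, 2.79, 3.14, 3.14, 3.14].

### API

Orientations are given as a unit quaternion [w, x, y, z].
In Python, from station import status, grab_frame, robot gives the robot as it stands.
- The arm moves only by the tool step_arm, never from a script. Its argument "commands" is a list of rows, each a list of 5 numbers: the shift along the tool's x, y, z in cm, then the turn about the tool's y in degrees, then the gripper's target within -1 to 1 (shut at 1, half-way at 0, fully open at -1). In form: [[tx, ty, tz, roll, fingers], ...]. A call has 1 to 12 rows; each row shifts and turns the commanded pose from where the row before left it, along the tool's axes as they then stand; what a row does not reach is not made up. A row lasts 1/10 s, in which the tool goes at most 50 mm and 8.59 degrees, less where a joint would pass 70% of its speed; a pose out of reach is approached as far as the arm can. A call with a gripper value outside its range is refused whole. The fingers move at their own pace and stop on an object; "grip_force" is the grip in N (left out, the last holds). Time passes only in rows, so rows that do not move let the fingers close. It gives the time, the measured TCP pose, the force and the opening at its end, in the units of the state.
- status.sense(): the state, without advancing time (a new reading comes with each control period).
- grab_frame(name): name is "scene" or "top" or "wrist"; returns a dict with "image" (384x512x3 uint8, red, green, blue), "fx", "fy", "cx", "cy" (pixels), "origin" and "attitude" of the camera in the world. Camera axes: x right, y down, z forward; pixel columns grow to the right and rows downward; lengths in m; the calibration is good to about 2 mm. The wrist camera is an equidistant fisheye: a pixel r from the principal point sees the ray r / f radians off the axis. A picture is of the moment at which its call begins. There is no depth.
- robot.sign_off(): hands the job in, once; it reports no verdict.
The state is a dict: "time": time; "joint_pos": joint angles; "qd": joint speeds; "effort": joint torques, N m; "position": TCP position; "ee_rot": TCP orientation; "wrist_force": force on the tool from outside, world axes, zero at the start; "ft_torque": the same for the moment, N m; "gripper_width": finger opening in m.
Only numpy, scipy, OpenCV 4.12 (cv2) and the standard library are available. Lean on these libraries where they do the work, as an engineer would, in place of code of your own. Each camera call takes 0.05 s, during which the arm holds its last target. There are 200 camera calls.

## Working session

There is one attempt and no reset: what is moved stays moved. The work goes in short steps, Python scripts to look and compute and a tool call to move; the robot and the scene stay as the last step left them, time stands still between calls to the robot, and variables do not carry over. Pictures are saved under pics/ and viewed, about 8 in all and at most 12, crops included, and the job is handed in when it is done.

Besides the shell and the picture viewer there is one more tool, called after "Call:" as name([rows], argument=value, ...), one row to a line, values as JSON. step_arm: Moves the arm, as the interface text tells. Its arguments: {"type":"object","properties":{"commands":{"type":"array","items":{"type":"array","items":{"type":"number"}}},"grip_force":{"type":"number"}},"required":["commands"]}

```bash
ls; mkdir -p pics
python3 - <<'E'
from station import status, grab_frame, robot
import cv2
s=status.sense(); print(s); print(robot.pinch_z)
for n in("top","scene"):
    f=grab_frame(n); print(n,{k:v for k,v in f.items() if k!="image"})
    cv2.imwrite(f"pics/{n}0.png",cv2.cvtColor(f["image"],cv2.COLOR_RGB2BGR))
E
```

```text
pics
{'time': 0.0, 'joint_pos': array([ 1.09039893e+00,  3.51249857e-01,  1.65243401e+00, -6.63135252e-06,
        1.13911814e+00, -8.45987913e-02]), 'qd': array([ 0.00144228, -0.00045783, -0.00079305, -0.00019319,  0.00021525,
       -0.00069292]), 'effort': array([ 1.44671496e-03, -5.06110203e+01, -2.91405487e+01, -3.79376411e-05,
        4.58165960e-03, -1.53192179e-06]), 'position': array([0.21186905, 0.50718511, 0.2307472 ]), 'ee_rot': array([-0.58833732,  0.5887532 ,  0.39156298, -0.3923102 ]), 'wrist_force': array([-0.61182528, -0.13834694, -0.21168627]), 'ft_torque': array([-0.02220614, -0.00433537, -0.04961379]), 'gripper_width': 0.08534149182665886}
0.0187
top {'fx': 355.07061522175167, 'fy': 355.07061522175167, 'cx': 254.44625668115336, 'cy': 193.3859352865967, 'origin': array([0.37605726, 0.00541504, 1.2412439 ]), 'attitude': array([ 0.06169153, -0.69870951,  0.70889223, -0.07396614])}
scene {'fx': 411.8815761894988, 'fy': 411.8815761894988, 'cx': 252.16932518658064, 'cy': 189.1557516101812, 'origin': array([1.12798465, 0.60884229, 0.79954874]), 'attitude': array([-0.14467052,  0.29189034,  0.8611943 , -0.39014722])}
```

```bash
cat > h.py <<'E'
import numpy as np, cv2
from station import status, grab_frame, robot
from scipy.spatial.transform import Rotation as R
def rot(q): return R.from_quat(q,scalar_first=True).as_matrix()
def ray(f,u,v):
    d=np.array([(u-f["cx"])/f["fx"],(v-f["cy"])/f["fy"],1.]); return rot(f["attitude"])@d
def plane(f,u,v,z):
    d=ray(f,u,v); return f["origin"]+d*(z-f["origin"][2])/d[2]
def proj(f,P):
    p=(np.atleast_2d(P)-f["origin"])@rot(f["attitude"]); return np.c_[p[:,0]/p[:,2]*f["fx"]+f["cx"],p[:,1]/p[:,2]*f["fy"]+f["cy"]]
E
python3 - <<'E'
from h import *
print(rot(status.sense()["ee_rot"]).round(3))
for n in("top","scene"):
    im=cv2.imread(f"pics/{n}0.png"); cv2.imwrite(f"pics/{n}0b.png",cv2.resize(im,(800,600),interpolation=cv2.INTER_CUBIC))
E
```

```text
[[ 0.386 -0.    -0.923]
 [ 0.923 -0.001  0.386]
 [-0.001 -1.     0.   ]]
```

View pics/top0b.png

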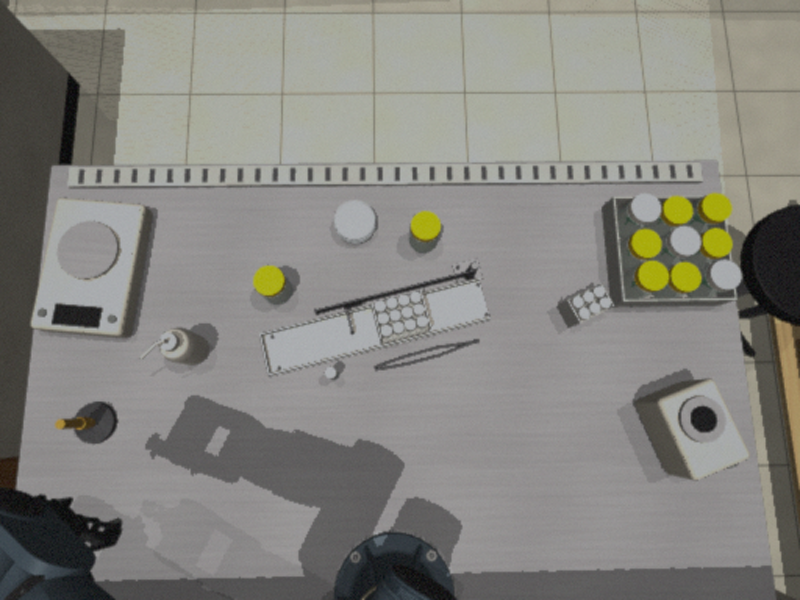

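View pics/scene0b.png

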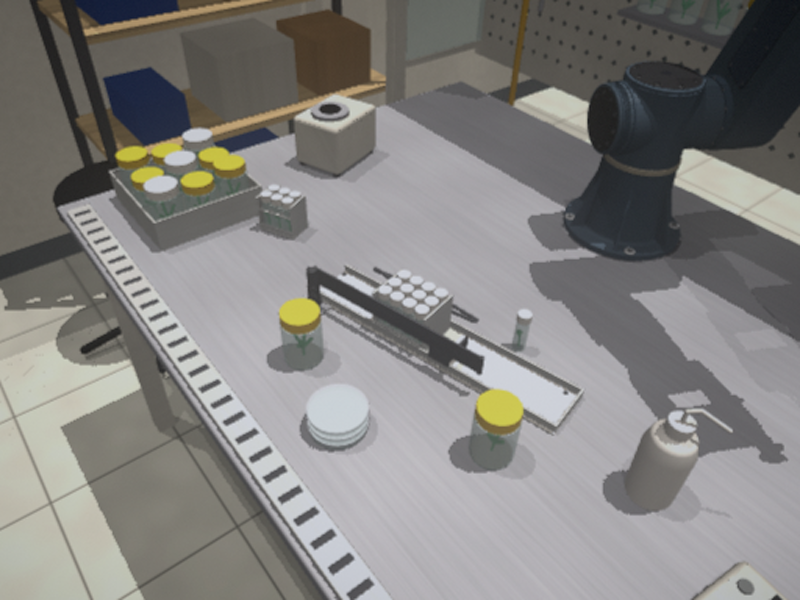

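The top view shows the lane running left from about (480,290) to (270,355). The rack is at (402,318), the hinge at (468,270), and the rail's free end at (318,310). jar_a is at (268,280) and the vial at (332,372). The scene view agrees. I'll zoom in to get exact corners.

Run:
```python
import cv2
im=cv2.imread("pics/top0.png"); c=im[158:250,158:322]; cv2.imwrite("pics/c1.png",cv2.resize(c,None,fx=4.8,fy=4.8,interpolation=cv2.INTER_CUBIC))
im=cv2.imread("pics/scene0.png"); c=im[160:300,185:385]; cv2.imwrite("pics/c2.png",cv2.resize(c,None,fx=4,fy=4,interpolation=cv2.INTER_CUBIC))
```

```text
(no output)
```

View pics/c1.png

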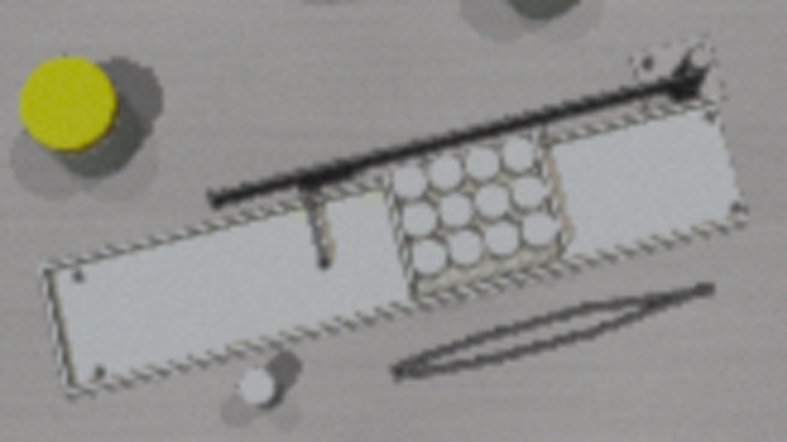

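View pics/c2.png

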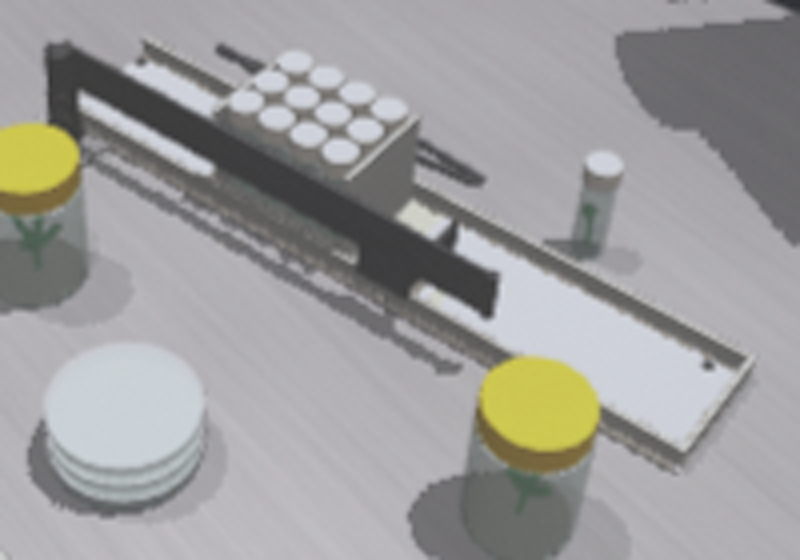

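Both crops are clear. In c1 the rail end is at about (213,200), the leaf tip at (324,264) and the hinge at (688,78). Next I'll fit the lane floor.

```bash
cat > m.py <<'E'
from h import *
f=grab_frame("top"); f["image"]=cv2.imread("pics/top0.png"); im=f["image"].astype(int)
m=np.zeros(im.shape[:2],np.uint8); s=(slice(158,250),slice(158,322))
b,g,r=[im[...,i] for i in range(3)]
m[s]=((b>165)&(b>=r+3))[s]*255
m=cv2.morphologyEx(m,cv2.MORPH_OPEN,np.ones((2,2),np.uint8))
n,l,st,ce=cv2.connectedComponentsWithStats(m)
pts=[]
for i in range(1,n):
    print(st[i],ce[i].round(1))
    if st[i][4]>200: v,u=np.where(l==i); pts.append(np.c_[u,v])
uv=np.vstack(pts)
P=np.array([plane(f,u,v,.004)[:2] for u,v in uv])
c,wh,a=cv2.minAreaRect((P*1000).astype(np.float32)); print("rect mm",c,wh,a)
E
python3 m.py
python3 - <<'E'
from h import *
f=grab_frame("top")
q=lambda x,y:(158+(x+.5)/4.8-.5,158+(y+.5)/4.8-.5)
for n,x,y,z in[("railend",213,199,.084),("hinge",688,78,.094),("leaftip",324,265,.044),("vialcap",258,386,.08),("jar_a",69,104,.105),("rackc",470,205,.088),
 ("floor recv far",57,270,.004),("floor recv near",76,382,.004),("load far",713,106,.004),("load near",740,215,.004)]:
    print(n,plane(f,*q(x,y),z).round(4))
E
```

```text
[275 183  37  28 766] [293.  196.3]
[264 188   6   6  30] [266.6 190.4]
[257 191   6   5  24] [259.2 192.7]
[249 192   6   6  28] [251.3 194.3]
[241 194   6   6  28] [243.7 196.4]
[266 196   6   6  29] [268.6 198.3]
[259 198   5   5  25] [261. 200.]
[ 171  200   73   38 1525] [206.1 218.7]
[251 200   6   6  29] [253.4 202.3]
[243 202   6   5  27] [245.6 204.1]
[268 204   7   5  28] [270.8 206. ]
[253 207   6   7  30] [255.5 210. ]
[260 206   7   6  31] [263.  208.3]
[245 209   7   6  31] [247.8 211.7]
[209 236   6   7  33] [211.7 238.9]
rect mm (560.7505493164062, 25.2447509765625) (83.73286437988281, 499.3892517089844) 13.708969116210938
railend [0.5842 0.157  0.084 ]
hinge [ 0.6635 -0.1725  0.094 ]
leaftip [0.5429 0.0833 0.044 ]
vialcap [0.456  0.1256 0.08  ]
jar_a [0.6475 0.253  0.105 ]
rackc [ 0.577  -0.0197  0.088 ]
floor recv far [0.5475 0.2803 0.004 ]
floor recv near [0.4661 0.2642 0.004 ]
load far [ 0.6643 -0.2043  0.004 ]
load near [ 0.5815 -0.2206  0.004 ]
```

```bash
cat >> h.py <<'E'
A=np.radians(13.7); O=np.array([.5473,.0806]); L=np.array([[np.cos(A),-np.sin(A)],[np.sin(A),np.cos(A)]])
def l2w(p): p=np.asarray(p,float); return np.r_[O+L@p[:2],p[2:]]
def w2l(p): p=np.asarray(p,float); return np.r_[L.T@(p[:2]-O),p[2:]]
def gate(x,y,z,t): return l2w([.062+x*np.cos(t)+y*np.sin(t),-.29-x*np.sin(t)+y*np.cos(t),z])
E
python3 - <<'E'
from h import *
caps=np.array([[266.6,190.4],[259.2,192.7],[251.3,194.3],[243.7,196.4],[268.6,198.3],[261,200],[253.4,202.3],[270.8,206],[255.5,210],[263,208.3],[247.8,211.7],[245.6,204.1]])
ims=[]
f=grab_frame("top"); C=np.array([plane(f,u,v,.09) for u,v in caps]); rc=w2l(C.mean(0)); print("rack lane",rc)
c,wh,a=cv2.minAreaRect((C[:,:2]*1000).astype(np.float32)); print(wh,a)
for n,(v0,v1,u0,u1) in {"top":(158,250,158,322),"scene":(160,300,185,385)}.items():
    f=grab_frame(n); im=f["image"][...,::-1]; k=800/(u1-u0)
    im=cv2.resize(im[v0:v1,u0:u1],None,fx=k,fy=k,interpolation=cv2.INTER_CUBIC)
    def d(pts,col):
        p=((proj(f,np.array(pts))-[u0,v0]+.5)*k).astype(np.int32); cv2.polylines(im,[p],True,col,1)
    d([l2w([x,y,.004]) for x,y in((-.044,-.31),(.044,-.31),(.044,.196),(-.044,.196))],(0,0,255))
    d([gate(-.01,y,z,0) for y,z in((0,.048),(.352,.048),(.352,.084),(0,.084))],(0,255,0))
    d([gate(x,.29,z,0) for x,z in((-.069,.024),(-.01,.024),(-.01,.044),(-.069,.044))],(255,0,0))
    d([gate(.0105*np.cos(t),.0105*np.sin(t),.094,0) for t in np.arange(0,6.3,.4)],(0,255,255))
    y=rc[1]; d([l2w([a,y+b,.084]) for a,b in((-.042,-.056),(.042,-.056),(.042,.056),(-.042,.056))],(255,0,255))
    cv2.imwrite(f"pics/ov_{n}.png",im); ims.append(im)
h=[cv2.resize(ims[0],(560,314)),cv2.resize(ims[1],(400,280))]
cv2.imwrite("pics/ov.png",np.vstack([cv2.copyMakeBorder(i,0,0,0,560-i.shape[1],0) for i in h]))
for p in ("vial",.456,.1256),("jar_a",.6475,.253): print(p[0],w2l(p[1:]))
E
```

```text
rack lane [ 0.00055025 -0.1089987   0.09      ]
(54.84951400756836, 78.73511505126953) 13.803770065307617
vial [-0.07804472  0.06534303]
jar_a [0.13818012 0.14376389]
```

View pics/ov.png

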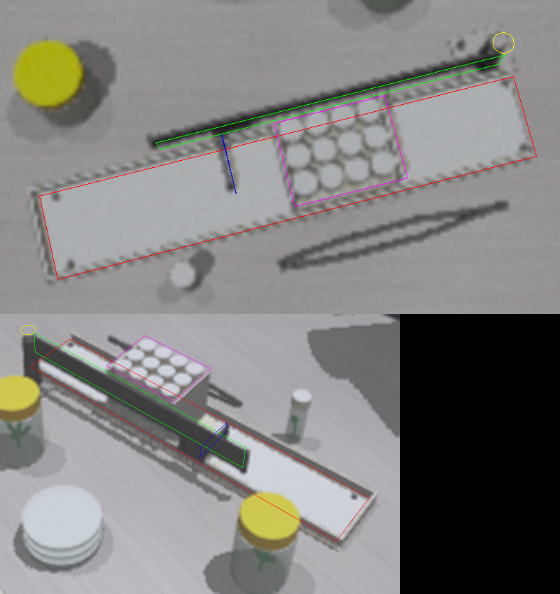

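The overlay fits, apart from a shift of about 1 px (roughly 4 mm) that I'll correct: lane origin at (0.549, 0.0845), yaw 13.7°. That puts the rack near lane y = -0.113. First I'll turn the tool so its x is lane x and its z is lane y.

Call:
step_arm([
  [0, 0, 0, 7.66, -0.8],
  [0, 0, 0, 7.66, -0.8],
  [0, 0, 0, 7.66, -0.8],
  [0, 0, 0, 7.66, -0.8],
  [0, 0, 0, 7.66, -0.8],
  [0, 0, 0, 7.66, -0.8],
  [0, 0, 0, 7.66, -0.8],
  [0, 0, 0, 0, -0.8],
], grip_force=60)

```text
time: 1.15
position: [0.212, 0.5075, 0.2313]
ee_rot: [-0.702, 0.702, 0.084, -0.084]
wrist_force: [0.2, 0.2, -0.2]
gripper_width: 0.0768
```

Call:
step_arm([
  [1.1, 0, -3.4, 0, -0.8],
  [1.1, 0, -3.4, 0, -0.8],
  [1.1, 0, -3.4, 0, -0.8],
  [1.1, 0, -3.4, 0, -0.8],
  [1.1, 0, -3.4, 0, -0.8],
  [1.1, 0, -3.4, 0, -0.8],
  [1.1, 0, -3.4, 0, -0.8],
  [1.1, 0, -3.4, 0, -0.8],
  [1.1, 0, -3.4, 0, -0.8],
  [1.1, 0, -3.4, 0, -0.8],
])

```text
time: 2.15
position: [0.4, 0.2019, 0.2315]
ee_rot: [0.702, -0.702, -0.086, 0.086]
wrist_force: [-0.3, -0.5, 0.7]
gripper_width: 0.0768
```

```bash
sed -i 's/O=np.array(\[.5473,.0806\])/O=np.array([.549,.0845])/' h.py
cat > st.py <<'E'
from h import *
s=status.sense(); r=rot(s["ee_rot"]); print(s["time"],"lane tcp",w2l(s["position"]).round(4),"yaw",np.degrees(np.arctan2(r[1,0],r[0,0])).round(2),"w",s["gripper_width"].round(4),"F lane",(L.T@s["wrist_force"][:2]).round(2),s["wrist_force"][2].round(2),s["joint_pos"].round(2))
E
python3 st.py
```

```text
Traceback (most recent call last):
  File "st.py", line 2, in <module>
    s=status.sense(); r=rot(s["ee_rot"]); print(s["time"],"lane tcp",w2l(s["position"]).round(4),"yaw",np.degrees(np.arctan2(r[1,0],r[0,0])).round(2),"w",s["gripper_width"].round(4),"F lane",(L.T@s["wrist_force"][:2]).round(2),s["wrist_force"][2].round(2),s["joint_pos"].round(2))
                                                                                                                                                          ^^^^^^^^^^^^^^^^^^^^^^^^
AttributeError: 'float' object has no attribute 'round'
```

Call:
step_arm([
  [1.05, 0, -3.5, 0, -0.8],
  [1.05, 0, -3.5, 0, -0.8],
  [1.05, 0, -3.5, 0, -0.8],
  [1.05, 0, -3.5, 0, -0.8],
  [1.05, 0, -3.5, 0, -0.8],
  [1.05, 0, -3.5, 0, -0.8],
  [1.05, 0, -3.5, 0, -0.8],
  [1.05, 0, -3.5, 0, -0.8],
  [1.05, 0, -3.5, 0, -0.8],
  [1.05, 0, -3.5, 0, -0.8],
  [0, 0, 0, 0, -0.8],
  [0, 0, 0, 0, -0.8],
])

```text
time: 3.35
position: [0.5842, -0.1122, 0.2308]
ee_rot: [0.702, -0.702, -0.085, 0.085]
wrist_force: [-0.3, -0.8, -0.2]
gripper_width: 0.0768
```

```bash
sed -i 's/s\["gripper_width"\].round(4)/round(s["gripper_width"],4)/' st.py; python3 st.py
python3 - <<'E'
from h import *
f=grab_frame("wrist"); print({k:v for k,v in f.items() if k!="image"})
cv2.imwrite("pics/w1.png",cv2.resize(f["image"][...,::-1],(720,540)))
E
```

```text
3.35 lane tcp [-0.0124 -0.1995  0.2308] yaw 13.81 w 0.0768 F lane [-0.45 -0.69] -0.24 [-0.27  0.43  1.53  0.    1.18 -0.51]
{'fx': 297.3186396354542, 'fy': 297.3186396354542, 'cx': 255.27733158299355, 'cy': 191.9492859833555, 'origin': array([ 0.56734179, -0.04191026,  0.3740428 ]), 'attitude': array([0.14307449, 0.98240383, 0.11882618, 0.01710969])}
```

View pics/w1.png

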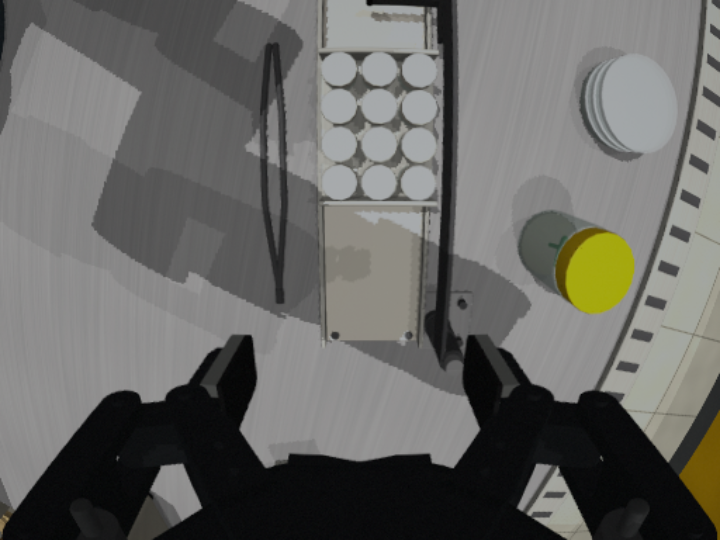

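The wrist view shows the rack's rear edge at row 204 (columns 320–439), the rail's inner face near column 441, the hinge at (453,362), and the lane's loading end at row 341. I'll use these to cross-check the lane frame.

```bash
cat >> h.py <<'E'
def wplane(f,u,v,z):
    d=np.array([u-f["cx"],v-f["cy"]]); r=np.hypot(*d); t=r/f["fx"]; c=np.r_[d/r*np.sin(t),np.cos(t)]
    w=rot(f["attitude"])@c; return f["origin"]+w*(z-f["origin"][2])/w[2]
E
python3 - <<'E'
from h import *
f=grab_frame("wrist"); k=512/720
for n,u,v,z in[("rackrearL",320,204,.084),("rackrearR",439,202,.084),("railface@",441,200,.084),("railface2",440,330,.084),("railface3",438,60,.084),("hinge",453,362,.094),("floorendL",325,341,.004),("floorendR",418,341,.004),("railL inner top",322,300,.02),("leafTip",368,3,.044)]:
    print(n,w2l(wplane(f,(u+.5)*k-.5,(v+.5)*k-.5,z)).round(4))
E
```

```text
rackrearL [-0.0396 -0.1646  0.084 ]
rackrearR [ 0.0441 -0.1626  0.084 ]
railface@ [ 0.0454 -0.1611  0.084 ]
railface2 [ 0.0504 -0.2609  0.084 ]
railface3 [ 0.0419 -0.0617  0.084 ]
hinge [ 0.0608 -0.284   0.094 ]
floorendL [-0.0456 -0.3095  0.004 ]
floorendR [ 0.0463 -0.3097  0.004 ]
railL inner top [-0.0458 -0.2602  0.02  ]
leafTip [-0.0056 -0.006   0.044 ]
```

The wrist view agrees to within 1–3 mm, with the rack rear at about y = -0.165. Now the descent behind the rack.

Call:
step_arm([
  [0, 3.5, 0, 0, -0.8],
  [0, 3.5, 0, 0, -0.8],
  [0, 3.5, 0, 0, -0.8],
  [0, 3, 0, 0, -0.8],
  [0, 2, 0, 0, -0.8],
  [0, 1.2, 0, 0, -0.8],
  [0, 1.1, 0, 0, -0.8],
  [0, 0, 0, 0, -0.8],
])

```text
time: 4.25
position: [0.5839, -0.1115, 0.0527]
ee_rot: [0.702, -0.702, -0.084, 0.085]
wrist_force: [-1.4, -0.5, -0.3]
gripper_width: 0.0768
```

```bash
python3 st.py
```

```text
4.25 lane tcp [-0.0125 -0.1987  0.0527] yaw 13.75 w 0.0768 F lane [-1.47 -0.15] -0.31 [-0.27  0.66  1.66  0.    0.83 -0.51]
```

Call:
step_arm([
  [0.6, 0, 0, 0, -0.8],
  [0.6, 0, 0, 0, -0.8],
  [0.6, 0, 0, 0, -0.8],
  [0.5, 0, 0, 0, -0.8],
  [0.4, 0, 0, 0, -0.8],
  [0.4, 0, 0, 0, -0.8],
  [0, 0, 0, 0, -0.8],
  [0, 0, 0, 0, -0.8],
])

```text
time: 5.05
position: [0.6145, -0.1047, 0.0536]
ee_rot: [-0.702, 0.702, 0.084, -0.085]
wrist_force: [-5.6, -1.2, 3.5]
gripper_width: 0.0769
```

```bash
python3 st.py
python3 - <<'E'
from h import *
f=grab_frame("scene"); im=f["image"][160:300,185:385,::-1]; k=4
im=cv2.resize(im,None,fx=k,fy=k,interpolation=cv2.INTER_CUBIC)
for t,c in((.18,(0,0,255)),(.24,(0,255,0)),(.30,(255,0,0))):
    p=((proj(f,np.array([gate(-.006,y,z,t) for y,z in((.31,.084),(.352,.084),(.352,.048))]))-[185,160]+.5)*k).astype(np.int32); cv2.polylines(im,[p],False,c,1)
cv2.imwrite("pics/s2.png",im)
E
```

```text
5.05 lane tcp [ 0.0188 -0.1994  0.0536] yaw 13.7 w 0.0769 F lane [-5.74  0.14] 3.53 [-0.24  0.7   1.57 -0.    0.87 -0.48]
```

View pics/s2.png

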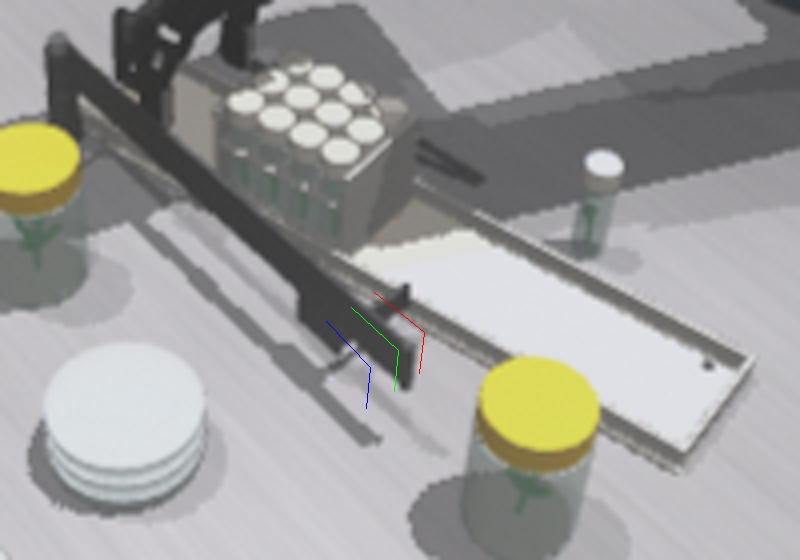

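The gate is open about 0.21 rad: the rail end is at (412,345), between the red 0.18 and green 0.24 marks. The rack hasn't moved. I'll open it a bit more, then push parallel to the rail.

Call:
step_arm([
  [0.4, 0, 0, 0, -0.8],
  [0, 0, 0, 0, -0.8],
  [0, 0, 0, 0, -0.8],
  [0.2, 0, 0.8, 0, -0.8],
  [0.2, 0, 0.8, 0, -0.8],
  [0.12, 0, 0.5, 0, -0.8],
  [0.12, 0, 0.5, 0, -0.8],
  [0.12, 0, 0.5, 0, -0.8],
  [0.12, 0, 0.5, 0, -0.8],
  [0.16, 0, 0.6, 0, -0.8],
  [0.16, 0, 0.6, 0, -0.8],
  [0.16, 0, 0.6, 0, -0.8],
])

```text
time: 6.3
position: [0.6184, -0.0483, 0.0532]
ee_rot: [-0.702, 0.702, 0.084, -0.085]
wrist_force: [-4.5, -5.9, -0.3]
gripper_width: 0.0767
```

```bash
python3 st.py
python3 - <<'E'
from h import *
f=grab_frame("wrist"); a=cv2.resize(f["image"][...,::-1],(480,360))
f=grab_frame("scene"); im=f["image"][160:300,185:385,::-1]; k=2.4
im=cv2.resize(im,(480,336),interpolation=cv2.INTER_CUBIC)
for t,c in((.18,(0,0,255)),(.24,(0,255,0)),(.30,(255,0,0))):
    p=((proj(f,np.array([gate(-.006,y,z,t) for y,z in((.31,.084),(.352,.084),(.352,.048))]))-[185,160]+.5)*k).astype(np.int32); cv2.polylines(im,[p],False,c,1)
cv2.imwrite("pics/s3.png",np.vstack([a[:240],im]))
E
```

```text
6.3 lane tcp [ 0.036  -0.1455  0.0532] yaw 13.7 w 0.0767 F lane [-5.79 -4.63] -0.3 [-0.15  0.69  1.58 -0.    0.87 -0.39]
```

View pics/s3.png

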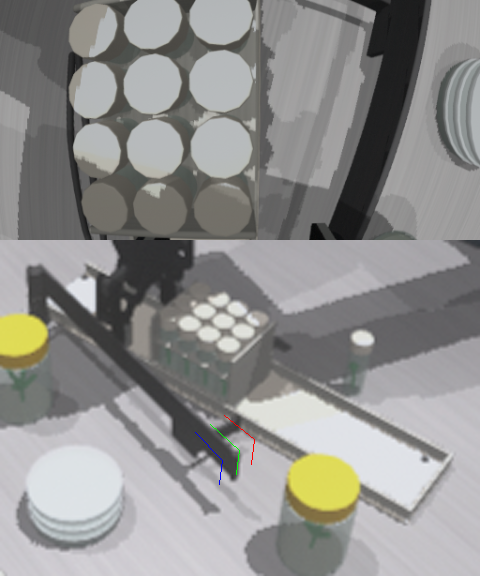

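The gate is at about 0.24 rad (rail end on the green mark), and the rack is in contact and moving (push about 4.6 N). Pushing on.

Call:
step_arm([
  [0.17, 0, 0.7, 0, -0.8],
  [0.17, 0, 0.7, 0, -0.8],
  [0.17, 0, 0.7, 0, -0.8],
  [0.17, 0, 0.7, 0, -0.8],
  [0.17, 0, 0.7, 0, -0.8],
  [0.17, 0, 0.7, 0, -0.8],
  [0.17, 0, 0.7, 0, -0.8],
  [0.17, 0, 0.7, 0, -0.8],
  [0.17, 0, 0.7, 0, -0.8],
  [0.17, 0, 0.7, 0, -0.8],
  [0.17, 0, 0.7, 0, -0.8],
])

```text
time: 7.5
position: [0.6188, 0.0312, 0.0533]
ee_rot: [-0.702, 0.702, 0.084, -0.084]
wrist_force: [-2.6, -4.2, 1.0]
gripper_width: 0.0768
```

```bash
python3 st.py
python3 - <<'E'
from h import *
f=grab_frame("wrist"); a=cv2.resize(f["image"][...,::-1],(480,360))
f=grab_frame("scene"); im=f["image"][160:300,185:385,::-1]; k=2.4
im=cv2.resize(im,(480,336),interpolation=cv2.INTER_CUBIC)
for t,c in((.18,(0,0,255)),(.24,(0,255,0)),(.30,(255,0,0))):
    p=((proj(f,np.array([gate(-.006,y,z,t) for y,z in((.31,.084),(.352,.084),(.352,.048))]))-[185,160]+.5)*k).astype(np.int32); cv2.polylines(im,[p],False,c,1)
cv2.imwrite("pics/s4.png",np.vstack([a[:240],im]))
E
```

```text
7.5 lane tcp [ 0.0552 -0.0683  0.0533] yaw 13.7 w 0.0768 F lane [-3.53 -3.47] 0.97 [-0.02  0.69  1.58 -0.    0.86 -0.26]
```

View pics/s4.png

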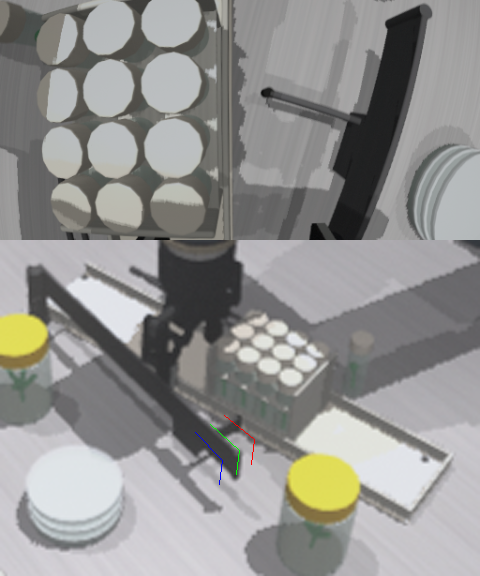

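The rack is about half way (y around 0), the gate is still at about 0.24 rad, and the leaf tip is well clear of the rack. I'll finish the push.

Call:
step_arm([
  [0.17, 0, 0.7, 0, -0.8],
  [0.17, 0, 0.7, 0, -0.8],
  [0.17, 0, 0.7, 0, -0.8],
  [0.17, 0, 0.7, 0, -0.8],
  [0.17, 0, 0.7, 0, -0.8],
  [0.17, 0, 0.7, 0, -0.8],
  [0.17, 0, 0.7, 0, -0.8],
  [0.17, 0, 0.7, 0, -0.8],
  [0.17, 0, 0.7, 0, -0.8],
  [0.17, 0, 0.7, 0, -0.8],
  [0.17, 0, 0.7, 0, -0.8],
  [0.17, 0, 0.7, 0, -0.8],
])

```text
time: 8.8
position: [0.6186, 0.1183, 0.0533]
ee_rot: [0.702, -0.702, -0.084, 0.084]
wrist_force: [-1.5, -3.4, 0.5]
gripper_width: 0.0767
```

```bash
python3 st.py
python3 - <<'E'
from h import *
f=grab_frame("wrist"); a=cv2.resize(f["image"][...,::-1],(480,360))
f=grab_frame("scene"); im=f["image"][160:300,185:385,::-1]; k=2.4
im=cv2.resize(im,(480,336),interpolation=cv2.INTER_CUBIC)
p=((proj(f,np.array([l2w([x,.010,z]) for x,z in((-.044,.02),(-.044,.004),(.044,.004),(.044,.02))]))-[185,160]+.5)*k).astype(np.int32); cv2.polylines(im,[p],False,(0,0,255),1)
cv2.imwrite("pics/s5.png",np.vstack([a[:240],im]))
E
```

```text
8.8 lane tcp [0.0756 0.0164 0.0533] yaw 13.7 w 0.0767 F lane [-2.28 -2.93] 0.48 [ 0.12  0.71  1.55  0.    0.88 -0.12]
```

View pics/s5.png

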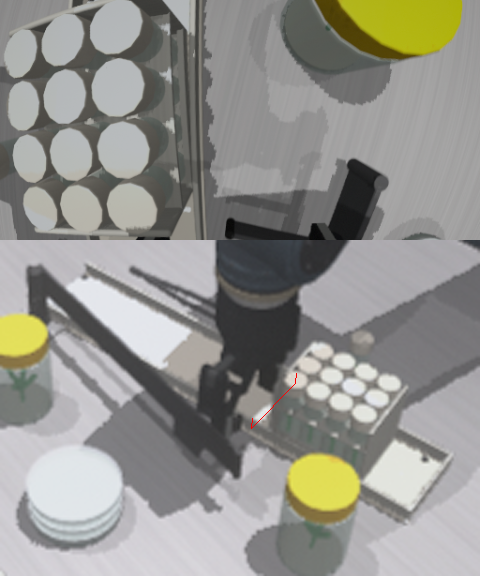

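The rack rear is well past the leaf's sweep line. I'll push a last 8 mm for margin, back off along the rail, then ease the gate shut by drawing the hand towards -x.

Call:
step_arm([
  [0.1, 0, 0.4, 0, -0.8],
  [0.1, 0, 0.4, 0, -0.8],
  [0, 0, 0, 0, -0.8],
  [-0.1, 0, -0.4, 0, -0.8],
  [-0.2, 0, -0.8, 0, -0.8],
  [-0.2, 0, -0.8, 0, -0.6],
  [-0.2, 0, -0.8, 0, -0.4],
  [-0.4, 0, -0.4, 0, -0.2],
  [-0.4, 0, -0.2, 0, 0],
  [-0.4, 0, 0, 0, 0],
  [-0.6, 0, 0, 0, 0],
  [-0.6, 0, 0, 0, 0],
])

```text
time: 10.1
position: [0.596, 0.0857, 0.0533]
ee_rot: [0.702, -0.702, -0.084, 0.084]
wrist_force: [-1.8, 1.3, 0.7]
gripper_width: 0.0431
```

Call:
step_arm([
  [-0.6, 0, 0, 0, 0],
  [-0.6, 0, 0, 0, 0],
  [-0.6, 0, 0, 0, 0],
  [-0.6, 0, 0, 0, 0],
  [-0.6, 0, 0, 0, 0],
  [-0.6, 0, 0, 0, 0],
  [-0.4, 0, 0, 0, 0],
  [0, 0, 0, 0, 0],
])

```text
time: 10.9
position: [0.5575, 0.0759, 0.0534]
ee_rot: [-0.702, 0.702, 0.084, -0.084]
wrist_force: [0.6, 0.3, -0.6]
gripper_width: 0.0428
```

```bash
python3 st.py
```

```text
10.9 lane tcp [ 0.0062 -0.0103  0.0534] yaw 13.69 w 0.0428 F lane [0.63 0.11] -0.58 [ 0.05  0.61  1.74 -0.    0.78 -0.19]
```

Call:
step_arm([
  [-0.3, 0, 0, 0, 0],
  [0, -1, 0, 0, 0],
  [0, -2, 0, 0, 0],
  [0, -3, 0, 0, 0],
  [0, -4, 0, 0, 0],
  [0, -4, 0, 0, 0],
  [0, -4, 0, 0, 0],
  [-3, 0, -4, 0, 0],
  [-4, 0, -4, 0, 0],
  [-4, 0, -4, 0, 0],
  [0, 0, 0, 0, 0],
  [0, 0, 0, 0, 0],
])

```text
time: 12.1
position: [0.4832, -0.0566, 0.2342]
ee_rot: [-0.702, 0.702, 0.084, -0.083]
wrist_force: [-0.1, -0.1, -0.3]
gripper_width: 0.0426
```

```bash
python3 st.py
python3 - <<'E'
from h import *
f=grab_frame("wrist"); a=cv2.resize(f["image"][...,::-1],(400,300))
f=grab_frame("scene"); im=f["image"][160:300,185:385,::-1]; k=2.4
im=cv2.resize(im,(480,336),interpolation=cv2.INTER_CUBIC)
def d(pts,c): cv2.polylines(im,[((proj(f,np.array(pts))-[185,160]+.5)*k).astype(np.int32)],False,c,1)
d([gate(-.006,y,z,0) for y,z in((.31,.084),(.352,.084),(.352,.048))],(0,255,0))
b=cv2.resize(grab_frame("top")["image"][150:260,150:330,::-1],(320,196))
W=np.zeros((636,720,3),np.uint8); W[:300,:400]=a; W[:196,400:720]=b; W[300:,:480]=im; cv2.imwrite("pics/s6.png",W[:,:720][:600+36]); cv2.imwrite("pics/s6.png",cv2.resize(W,(680,600)))
E
```

```text
12.1 lane tcp [-0.0973 -0.1216  0.2342] yaw 13.58 w 0.0426 F lane [-0.09 -0.13] -0.27 [-0.21  0.23  1.81  0.    1.1  -0.45]
```

View pics/s6.png

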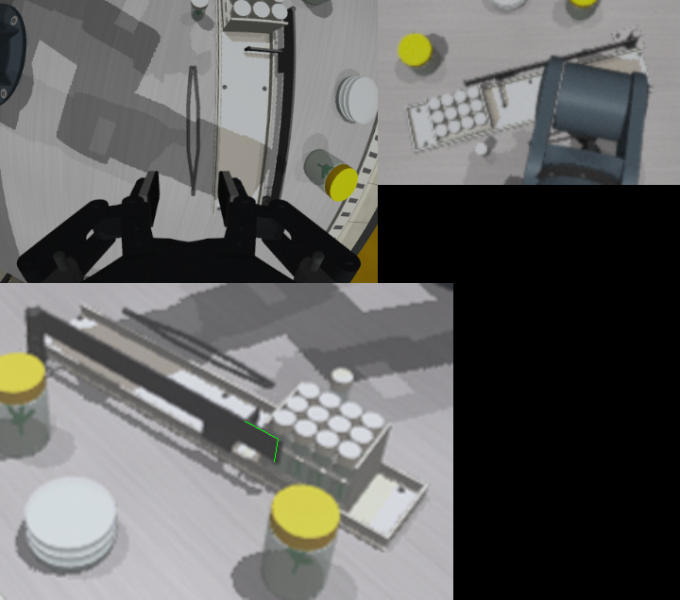

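The gate is shut on its predicted line (rail end at (278,440) in the scene panel). The rack stands past the leaf, with a gap visible in the wrist panel, and the bystanders look unmoved. I'll put numbers on this before handing in.

Run:
```python
from h import *
f=grab_frame("top"); im=f["image"][...,::-1].copy(); i=im.astype(int); b,g,r=[i[...,k] for k in range(3)]
m=((b>165)&(b>=r+3)).astype(np.uint8)*255; m=cv2.morphologyEx(m,cv2.MORPH_OPEN,np.ones((2,2),np.uint8))
n,l,st,ce=cv2.connectedComponentsWithStats(m)
C=np.array([plane(f,*ce[j],.09) for j in range(1,n) if 18<=st[j][4]<=40 and 165<ce[j][0]<240 and 180<ce[j][1]<240])
C=np.array([c for c in C if abs(w2l(c)[0])<.05 and w2l(c)[1]>.02])
print(len(C),"rack lane",w2l(C.mean(0)).round(4)); print(cv2.minAreaRect((C[:,:2]*1000).astype(np.float32)))
o=cv2.imread("pics/top0.png"); 
for nm,F,a in(("rail end region top",(im,o),(188,210,198,222)),("jar_a",(im,o),(160,185,155,185)),("vial",(im,o),(233,244,205,218))):
    v0,v1,u0,u1=a; print(nm,np.abs(F[0][v0:v1,u0:u1].astype(int)-F[1][v0:v1,u0:u1]).mean().round(1))
s0=cv2.imread("pics/scene0.png"); s1=grab_frame("scene")["image"][...,::-1]
dk=lambda q:np.argwhere((q[200:245,280:315].max(2)<70))
for q in(s0,s1): p=dk(q); print("rail end px max u",p[:,1].max()+280,"dark",len(p))
```

```text
10 rack lane [-0.0057  0.08    0.09  ]
((524.9305419921875, 168.80291748046875), (55.47844314575195, 78.43869018554688), 14.860785484313965)
rail end region top 18.0
jar_a 9.1
vial 8.0
rail end px max u 308 dark 315
rail end px max u 308 dark 322
```

The rack centre, from the cap rectangle, is at lane (-0.003, +0.088), yaw within about 1°. The rail end is at the same pixel as at the start, so the gate is shut. The hand is clear, so I'm handing in.

```bash
python3 -c "
from station import robot
print(robot.sign_off())"
```

```text
the job is handed in; nothing more can be done
None
```

The rack is through the gate and the gate has sprung shut behind it. I handed the job in after about 12 s of robot time; no verdict was reported.

- **How it went:** I lowered the hand behind the rack and opened the gate to about 0.24 rad with the far fingertip. The near fingertip then pushed the rack through in one slide parallel to the rail. I backed off before easing the gate shut, so the leaf stayed clear of the rack, and then raised the hand.
- **Rack:** its centre is about 85 mm past the leaf plane (58 mm needed), within about 1° of square.
- **Gate:** the rail end is at the same pixel as at the start (column 308), so it is shut.
- **Hand and bystanders:** the hand is clear, with a wrist force near zero. The bystanders in view looked unmoved. The wash bottle and the spare rack were not in my final pictures, but the hand stayed well away from them.
- **Checks that disagreed:**
  - My first lane fit was about 4 mm off; I corrected it and the wrist camera agreed to 1–3 mm.
  - The first gate opening measured 0.21 rad instead of 0.24, so I opened it 4 mm further.
  - The final sideways offset reads -3 mm from the outline of the caps but -6 mm from the mean of the 10 of 12 caps detected. The limit is 6 mm, and the rails allow only 2 mm.
  - Comparing pixels at the rail end gave a difference of 18, against 8–9 at the jar and the vial. I put this down to the rack now standing beside it.

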